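# Slide the fixture plate out to its line and hold it

### The arm

A 7-joint arm with a two-finger parallel gripper is mounted at the origin on the work surface. World frame = base frame: x ahead of the robot, y to its left, z up, the work surface at z = 0. Lengths are in m, angles in rad, forces in N, time in s.
With the tool pointing down it reaches from about 0.35 to 0.9 m from the base axis. Payload 8.1 kg.
Tool frame: the origin (TCP) lies where the fingers leave the gripper's body, on its centre line; the fingertips stand 66 mm ahead of it and the grasp point (between the pads) lies 47 mm ahead of it; z points along the fingers, y is the line along which they close (so a half turn about z gives the same grasp; the last joint's range is limited). The gripper opens to 92 mm and grips with 3 to 60 N. Pads are 19 mm wide; open, the fingers measure 130 mm over their backs; the gripper's body (75 mm by 190 mm) begins 47 mm behind the grasp point.
Start: joints at [-1.214, 0.434, 0.025, 1.573, -0.012, 1.134, -0.075], TCP at [0.277, 0.56, 0.292] pointing down, gripper open.
Joint ranges: [-2.62, 2.62], [-0.44, 2.09], [-1.27, 1.32], [0.08, 2.57], [-1.32, 4.46], [0.12, 2], [-2.74, 2.74]. Speed limits (rad/s): [2.22, 2.22, 3.01, 3.01, 3.14, 3.14, 3.14].

### API

Orientations are given as a unit quaternion [w, x, y, z].
In Python, from cell import readout, grab_frame, close_job gives the robot as it stands. The module is installed in compiled form; this text tells all that it offers.
- The arm moves only by the shell command python3 -m inch 'ROWS'. ROWS is JSON, a list of rows, each a list of 3 entries, a list of its own where there are three numbers: the turn, a rotation vector about the tool's x, y, z in degrees, then the shift along the tool's x, y, z in mm, then the opening, from 0 (shut) to 1 (fully open). A call has 1 to 12 rows; each row shifts and turns the commanded pose from where the row before left it, along the tool's axes as they then stand; what a row does not reach is not made up. A row lasts 1/8 s, in which the tool goes at most 62.5 mm and 10.7 degrees, less where a joint would pass 70% of its speed; a pose out of reach is approached as far as the arm can. A call is refused whole if a number of a shift passes 62.5 or a number of a turn 10.7, either way. A call with a gripper value outside its range is refused whole. The fingers move at their own pace and stop on an object; the grip force is fixed at half the most. Time passes only in rows, so rows that do not move let the fingers close. It gives the time, the measured TCP pose, the force, the opening and the grip force at its end, in the units of the state.
- readout.observe(): the state, without advancing time (a new reading comes with each control period).
- grab_frame(name): name is "side" or "top" or "wrist"; returns a dict with "image" (420x560x3 uint8, red, green, blue), "camera_matrix" (3x3 intrinsics, pixels), "R" (3x3) and "t" (3): a world point X has camera coordinates R X + t. Camera axes: x right, y down, z forward; pixel columns grow to the right and rows downward; lengths in m; the calibration is good to about 2 mm. The wrist camera is an equidistant fisheye: a pixel r from the principal point sees the ray r / f radians off the axis. A picture is of the moment at which its call begins. There is no depth.
- close_job(): hands the job in; it is judged then, once.
The state is a dict: "t": time; "joint_pos": joint angles; "dq": joint speeds; "effort": joint torques, N m; "ee_pos": TCP position; "tcp_rot": TCP orientation; "ft_force": force on the tool from outside, world axes, zero at the start; "moment": the same for the moment, N m; "width": opening from 0.0 (shut) to 1.0 (fully open); "finger_force": force on a finger pad.
Only numpy, scipy, OpenCV 4.12 (cv2) and the standard library are available. Lean on these libraries where they do the work, as an engineer would, in place of code of your own. Each camera call takes 0.05 s, during which the arm holds its last target. There are 200 camera calls.

### The job

The blue wear pad in the grey riser block is cocked up at one edge: first press it down flush. Then take the aluminium fixture plate by its black handle and slide it along the block, without lifting it off, over the pad and out past the end of the block until its red line lies right above that end edge, with the plate flat on the block, centred and square to it. It is nose-heavy there and would tip, so finish while still holding it steady, so that a clamp bolt could be fitted from below; leave the other things alone.

Things in the scene. Friction and masses are not known exactly. Their poses are not given: they have to be found in the camera images.
- riser: fixed grey steel riser block, 110 mm (x) by 300 mm (y) by 60 mm high, its top flat and level. Origin: centre of its underside. +y points along its length, the way the plate is to slide; the end face at y = +150 mm has a yellow stripe under its upper edge
- riser_edge (a point): middle of the upper edge of the riser's +y (yellow-striped) end, 60 mm above the table; axes as the riser's
- wear_pad (a joint): tilt of the blue wear pad, rad: 0 = level, flush with the riser's top (hard stop); positive = its free edge, facing the plate, stands up (starts at 0.14 to 0.2) and blocks the plate. Its hinge, 8 mm in from the riser's +y end, is stiff: about 0.18 N m, so 4 to 6 N near the free edge; the pad stays where it is left
- pad_lip (a point): middle of the upper side of the wear pad's free edge; drops as it is pressed; when flush it lies 58 mm inside the riser's +y end. The pad is 58 mm (riser x) by 50 mm (riser y) by 6 mm thick, in a pocket centred across the riser
- plate: loose aluminium fixture plate, 80 mm (x) by 200 mm (y) by 12 mm, 0.6 to 0.9 kg, lying on the riser, turned up to 0.08 rad. Origin: centre of its underside; +y to its nose, where a dark steel jaw 60 x 20 x 20 mm stands on top at y = +85 mm. Centre of mass about 6 mm from the origin towards the nose: with the line at the riser's edge it tips unless the tail is held
- plate_line (a point): the 4 mm wide red line across the plate and down its sides: middle of the line, on the plate's underside, at y = -25 mm of the plate; axes as the plate's
- plate_handle (a point): centre of the black upright handle block at the plate's tail, at y = -80 mm of the plate and 32 mm above its underside. The block is 44 mm (plate x) by 18 mm (plate y, the way to pinch it) by 40 mm tall, standing on the plate's upper side; axes as the plate's
- holder_a: a tool holder with an end mill, standing upright in a red sleeve 48 mm across; 86 mm tall; loose on the table, to be left alone. Origin: centre of its underside, z up
- holder_b: a tool holder with an end mill, standing upright in a red sleeve 48 mm across; 86 mm tall; loose on the table, to be left alone. Origin: centre of its underside, z up
- slug: a loose brass slug, 40 mm across and 25 mm tall, to be left alone. Origin: centre of its underside
Things that resemble listed ones, but are neither listed nor needed, are in the scene too. What is meant by the plate is not orange or turquoise, and is the smaller of those in its own colour.

How it is judged:
By the outcome, as a careful person would: the job done as asked, in the order asked, and still so for the second after the job is handed in, while the arm keeps its last pose, push and grip.
It also fails if it takes over 43 s, if anything falls off the work surface, if the arm or the gripper's body presses on something with over 40 N, if the wrist force passes 120 N, or if a joint passes its speed limit or range.

## Working session

There is one attempt and no reset: what is moved stays moved. The work goes in short steps, Python scripts to look and compute and a shell command to move; the robot and the scene stay as the last step left them, time stands still between calls to the robot, and variables do not carry over. Pictures are saved under pics/ and viewed, at most 10 in all, crops included, and the job is handed in when it is done.

```bash
mkdir -p pics; cat > h.py <<'E'
import numpy as np, cv2
from cell import readout, grab_frame, close_job
from scipy.spatial.transform import Rotation as Ro
def save(f,n,crop=None,s=1):
    im=f["image"]
    if crop: im=im[crop[1]:crop[3],crop[0]:crop[2]]
    im=cv2.resize(im,None,fx=s,fy=s,interpolation=cv2.INTER_CUBIC)
    cv2.imwrite("pics/"+n,im[:,:,::-1])
def ray(f,u,v,fish=False):
    K=f["camera_matrix"];R=np.array(f["R"]);t=np.array(f["t"])
    x=(u-K[0][2])/K[0][0];y=(v-K[1][2])/K[1][1]
    if fish:
        r=np.hypot(x,y);d=np.array([x/r*np.sin(r),y/r*np.sin(r),np.cos(r)]) if r>1e-9 else np.array([0,0,1.])
    else: d=np.array([x,y,1.])
    return -R.T@t, R.T@d
def onz(f,u,v,z,fish=False):
    c,d=ray(f,u,v,fish); return c+d*(z-c[2])/d[2]
def proj(f,X,fish=False):
    K=f["camera_matrix"];p=np.array(f["R"])@np.array(X)+np.array(f["t"])
    if fish:
        r=np.hypot(p[0],p[1]);th=np.arctan2(r,p[2]);q=p[:2]/r*th
    else: q=p[:2]/p[2]
    return np.array([q[0]*K[0][0]+K[0][2],q[1]*K[1][1]+K[1][2]])
E
python3 - <<'E'
from h import *
s=readout.observe();print(s)
a=grab_frame("top");b=grab_frame("side")
for n,f in (("top",a),("side",b)):
    save(f,n+"0.png"); print(f["camera_matrix"],-np.array(f["R"]).T@f["t"],f["R"])
E
```

```text
{'t': 0.0, 'joint_pos': array([-1.21359883,  0.4352094 ,  0.02494882,  1.57411236, -0.01158161,
        1.13394937, -0.07510195]), 'dq': array([-0.00081022, -0.00079136, -0.00088844,  0.00048955,  0.00112352,
        0.00080906, -0.00101068]), 'effort': array([-7.13334953e-05, -6.67830133e+01,  9.84874740e-01, -3.14446700e+01,
       -6.05545985e-02,  4.28261643e-02,  1.53327533e-04]), 'ee_pos': array([0.27721058, 0.55971036, 0.29144713]), 'tcp_rot': array([-1.02866847e-04,  2.27899422e-01,  9.73684377e-01, -7.60012096e-04]), 'ft_force': array([-0.16151961, -0.30571894,  0.23541827]), 'moment': array([-0.0243519 ,  0.01931604, -0.03282757]), 'finger_force': 0.0, 'width': 0.999668795644326}
[[412.86314421   0.         279.07060921]
 [  0.         412.86314421 209.15994626]
 [  0.           0.           1.        ]] [ 0.38132004 -0.06261325  1.0867577 ] [[ 1.99620305e-02 -9.99790862e-01  4.44399406e-03]
 [-9.81251978e-01 -2.04437129e-02 -1.91641880e-01]
 [ 1.91692652e-01 -5.35116901e-04 -9.81454859e-01]]
[[396.97674783   0.         282.73830365]
 [  0.         396.97674783 209.24430829]
 [  0.           0.           1.        ]] [ 0.16710595 -0.82689775  0.55056663] [[ 8.84607653e-01 -4.66335756e-01  5.12037235e-04]
 [-2.28942778e-01 -4.35245143e-01 -8.70716297e-01]
 [ 4.06269004e-01  7.70125073e-01 -4.91785388e-01]]
```

View pics/top0.png

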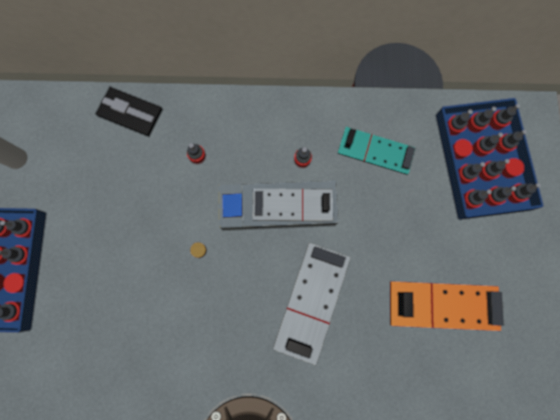

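View pics/side0.png

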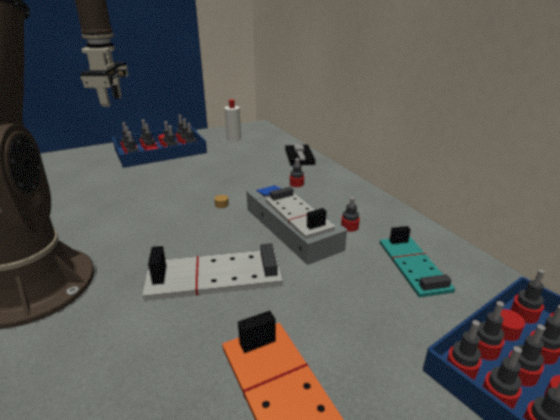

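The top view shows four plates: turquoise (376,150), orange (446,305), large grey (312,303) and small grey on the riser (293,205). The one I want is the small grey plate: nose jaw at (259,205), red line at (303,204), handle at (326,203). The pad is at (232,205), the holders at (196,153) and (303,157), and the slug at (198,251). A close crop will check the choice.

```bash
python3 - <<'E'
from h import *
f=grab_frame("top");save(f,"topc.png",(210,170,350,245),5)
im=f["image"];hsv=cv2.cvtColor(im,cv2.COLOR_RGB2HSV)
def blobs(m,n,z,roi):
    k=np.zeros_like(m);k[roi[1]:roi[3],roi[0]:roi[2]]=m[roi[1]:roi[3],roi[0]:roi[2]]
    cs,_=cv2.findContours(k,cv2.RETR_EXTERNAL,cv2.CHAIN_APPROX_NONE)
    for c in cs:
        if cv2.contourArea(c)<8: continue
        r=cv2.minAreaRect(c)
        P=np.array([onz(f,*p,z)[:2] for p in cv2.boxPoints(r)])
        print(n,np.round(r[0],1),np.round(P.mean(0),4),np.round(P,3).tolist())
H,S,V=cv2.split(hsv)
roi=(210,170,350,245)
blobs(((H>100)&(H<125)&(S>140)).astype(np.uint8),"pad",.065,roi)
blobs(((V>175)&(S<60)).astype(np.uint8),"plate",.072,roi)
blobs(((V<45)).astype(np.uint8),"dark",.112,roi)
blobs((((H<8)|(H>172))&(S>100)).astype(np.uint8),"red",.072,roi)
blobs((((H<8)|(H>172))&(S>120)).astype(np.uint8),"sleeve",.03,(170,130,330,180))
blobs(((H>10)&(H<28)&(S>100)).astype(np.uint8),"slug",.025,(180,230,215,265))
for p in [(225,200,),(280,186),(280,222),(340,200)]: print(p,hsv[p[1],p[0]])
E
```

```text
pad [232. 205.] [0.5893 0.0559] [[0.617, 0.08], [0.618, 0.034], [0.561, 0.032], [0.56, 0.077]]
dark [325.  202.5] [ 0.5905 -0.1737] [[0.611, -0.169], [0.612, -0.179], [0.57, -0.178], [0.569, -0.169]]
sleeve [302.  161.6] [ 0.7183 -0.1218] [[0.708, -0.1], [0.734, -0.103], [0.729, -0.144], [0.703, -0.141]]
sleeve [198.  157.2] [0.7247 0.1562] [[0.724, 0.181], [0.748, 0.146], [0.725, 0.131], [0.701, 0.166]]
slug [198.  249.5] [0.4788 0.1429] [[0.495, 0.162], [0.496, 0.126], [0.463, 0.124], [0.462, 0.16]]
(225, 200) [109 180 166]
(280, 186) [102  31 123]
(280, 222) [103  30 120]
(340, 200) [ 96  21 123]
```

View pics/topc.png

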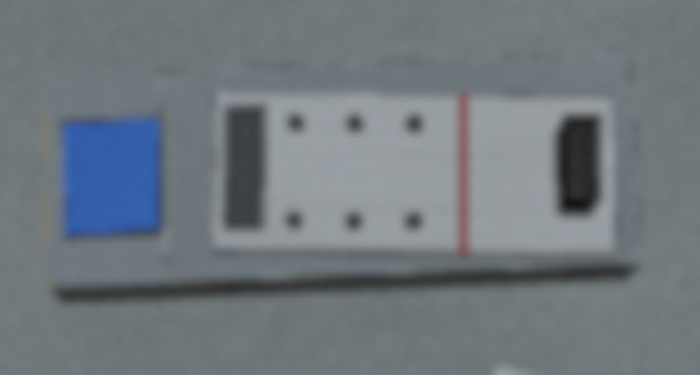

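The crop confirms it: pad with gap, jaw at crop (245,168), red line (463,175), handle (580,165), and the riser's near edge from (60,286) to (630,266). The sleeves' (holder) top-view pixels are well clear.

```bash
python3 - <<'E'
from h import *
f=grab_frame("top")
g=lambda x,y,z:onz(f,210+x/5-.4,170+y/5-.4,z)
a=g(60,285,.06);b=g(628,266,.06);c=g(47,108,.06);L=g(463,97,.072);L2=g(463,252,.072);n1=g(217,95,.072);n2=g(213,246,.072);t1=g(611,98,.072);t2=g(614,249,.072)
d=(a-b)/np.linalg.norm(a-b);print("riser edge",a,b,np.linalg.norm(a-b),"yaw",np.arctan2(-d[0],d[1]))
for e in [(n1+n2)/2-(t1+t2)/2]: print("plate yaw",np.arctan2(-e[0],e[1]),"c",(n1+n2+t1+t2)/4, "line",(L+L2)/2)
for p in [(65,120),(160,118),(160,232),(65,237)]: print(g(*p,.064))
R=Ro.from_quat(readout.observe()["tcp_rot"],scalar_first=True).as_matrix();print(R)
E
```

```text
riser edge [0.53423332 0.08025009 0.06      ] [ 0.54980226 -0.20524453  0.06      ] 0.2859188095505202 yaw 0.05447924757168286
plate yaw 0.013181185661076877 c [ 0.59368701 -0.09626439  0.072     ] line [ 0.59293596 -0.12097946  0.072     ]
[0.61836975 0.08110494 0.064     ]
[0.62042668 0.03289186 0.064     ]
[0.56159363 0.03069353 0.064     ]
[0.5580521  0.07831901 0.064     ]
[[-8.96151936e-01  4.43747225e-01 -3.28990791e-04]
 [ 4.43747340e-01  8.96151541e-01 -8.45359528e-04]
 [-8.03003401e-05 -9.03559366e-04 -9.99999589e-01]]
```

```bash
python3 -m inch '[[[0,0,-9.8],[0,0,0],0],[[0,0,-9.8],[0,0,0],0],[[0,0,-9.8],[0,0,0],0],[[0,0,0],[-27,-54,0],0],[[0,0,0],[-27,-54,0],0],[[0,0,0],[-27,-54,0],0],[[0,0,0],[-27,-54,0],0],[[0,0,0],[-27,-54,0],0],[[0,0,0],[-27,-54,0],0],[[0,0,0],[-27,-54,0],0],[[0,0,0],[-27,-54,0],0],[[0,0,0],[-27,-54,0],0]]'
python3 - <<'E'
from h import *
f=grab_frame("wrist");save(f,"w1.png");s=readout.observe();print(s["ee_pos"],Ro.from_quat(s["tcp_rot"],scalar_first=True).as_matrix().round(4),-np.array(f["R"]).T@f["t"],f["camera_matrix"][0])
for p in [(.590,.033,.064),(.559,.079,.06),(.618,.081,.06)]: print(proj(f,p,True))
E
```

```text
t: 1.7
ee_pos: [0.5466, 0.086, 0.2924]
tcp_rot: [0.0, -0.027, 1.0, 0.0]
ft_force: [0.0, 0.9, 0.2]
width: 0.008
finger_force: 0.0
[0.55001497 0.07659786 0.29244588] [[-0.999  -0.044   0.0028]
 [-0.044   0.999  -0.005 ]
 [-0.0026 -0.0051 -1.    ]] [0.47593395 0.08237972 0.38470035] [325.1922621    0.         281.84046487]
[229.1318507 233.5405721]
[274.19166319 206.27893798]
[273.52825338 258.99248583]
```

View pics/w1.png

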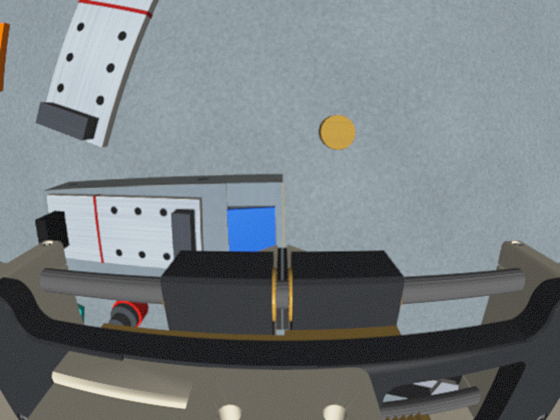

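The wrist view shows the pad at (251,229), the riser end edge at column 284, the near top edge around row 183, the red line (98,228) and the jaw (184,231). The closed fingers are at (283,290). I'll enlarge it once to get the edges.

```bash
python3 - <<'E'
import cv2
im=cv2.imread("pics/w1.png")[168:268,30:295]
cv2.imwrite("pics/w1c.png",cv2.resize(im,None,fx=3,fy=3,interpolation=cv2.INTER_CUBIC))
E
```

```text
(no output)
```

View pics/w1c.png

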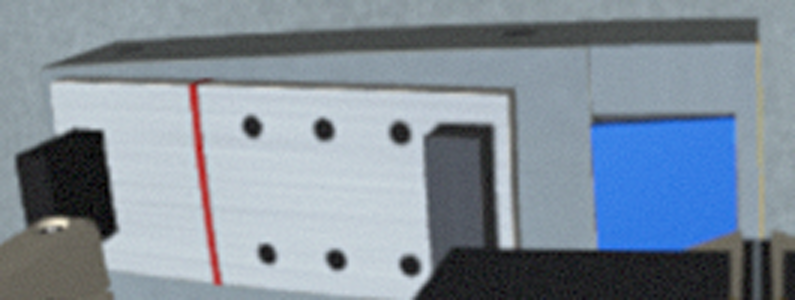

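```bash
python3 - <<'E'
from h import *
f=grab_frame("wrist")
g=lambda x,y,z:onz(f,30+(x-1)/3,168+(y-1)/3,z,True)
A=g(757,43,.06);B=g(47,66,.06);C=g(762,235,.06)
d=(A-B)/np.linalg.norm(A-B);print(A,B,C,"len",np.linalg.norm(A-B),"yaw",np.arctan2(-d[0],d[1]),"endyaw",np.arctan2((C-A)[1],(C-A)[0]))
y=d[:2];x=np.array([y[1],-y[0]])
edge=A[:2]+.055*x;print("edge",edge,"seam",g(587,47,.06),"lip pt",edge-.058*y,"padcorner",g(593,122,.068),g(735,115,.06))
t=g(50,80,.072);n=g(508,92,.072);e=(n-t)/np.linalg.norm(n-t);py=e[:2];px=np.array([py[1],-py[0]])
print("plate",t,n,np.linalg.norm(n-t),"yaw",np.arctan2(-e[0],e[1]))
l1=g(193,84,.072);l2=g(219,284,.072);print("line",l1,l2,"lineyaw",np.arctan2((l2-l1)[1],(l2-l1)[0]))
c=t[:2]+.1*py+.04*px;print("center",c,"handle",c-.08*py,"line",c-.025*py,"line rel edge",((c-.025*py-edge)@x),((c-.025*py-edge)@y))
np.savez("m.npz",edge=edge,y=y,x=x)
s=readout.observe();print(s["ee_pos"],s["tcp_rot"])
E
```

```text
[0.53725516 0.07525952 0.06      ] [ 0.55298074 -0.21932647  0.06      ] [0.6063888 0.0800856 0.06     ] len 0.29500542088780735 yaw 0.053331364226100506 endyaw 0.06969498364406612
edge [0.59217696 0.07819135] seam [0.54091364 0.01730525 0.06      ] lip pt [0.59526872 0.02027381] padcorner [0.56517317 0.0208481  0.068     ] [0.56267658 0.06881    0.06      ]
plate [ 0.55598528 -0.20761369  0.072     ] [ 0.55489498 -0.00777904  0.072     ] 0.1998376296319655 yaw 0.005455953869775685
line [ 0.55591376 -0.13324969  0.072     ] [ 0.63663208 -0.13276673  0.072     ] lineyaw 0.005983233698580576
center [ 0.59543909 -0.10739694] handle [ 0.59587557 -0.18739575] line [ 0.59557549 -0.13239657] line rel edge -0.007831923085071954 -0.21046967376313722
[0.54842091 0.07988597 0.29220757] [ 6.97157665e-04 -2.15105035e-02  9.99766620e-01 -1.87548544e-03]
```

```bash
cat > m.py <<'E'
from h import *
def redo():
    f=grab_frame("wrist");im=f["image"];H,S,V=cv2.split(cv2.cvtColor(im,cv2.COLOR_RGB2HSV))
    def big(m):
        cs,_=cv2.findContours(m.astype(np.uint8),cv2.RETR_EXTERNAL,cv2.CHAIN_APPROX_NONE);return sorted(cs,key=cv2.contourArea)
    return f,H,S,V,big
E
python3 - <<'E'
from m import *
f,H,S,V,big=redo()
old=cv2.cvtColor(cv2.imread("pics/w1.png"),cv2.COLOR_BGR2GRAY);new=cv2.cvtColor(f["image"],cv2.COLOR_RGB2GRAY)
o=old[170:262,35:290];r=cv2.matchTemplate(new,old[180:250,60:180],cv2.TM_CCOEFF_NORMED);_,v,_,l=cv2.minMaxLoc(r);print("plate shift",l[0]-60,l[1]-180,v)
r=cv2.matchTemplate(new,old[176:240,200:292],cv2.TM_CCOEFF_NORMED);_,v,_,l=cv2.minMaxLoc(r);print("end shift",l[0]-200,l[1]-176,v)
c=big((H>100)&(H<125)&(S>150))[-1][:,0];k=c[(c[:,1]>c[:,1].min()+8)&(c[:,1]<c[:,1].min()+30)]
print("pad lip px",np.median(k[k[:,0]<np.median(k[:,0])],0),"top",c[:,1].min(),"cols",c.min(0),c.max(0))
s=readout.observe();print(s["ee_pos"],s["dq"].round(4),-np.array(f["R"]).T@f["t"])
save(f,"w2.png")
E
```

```text
plate shift 6 0 0.971519947052002
end shift 7 -1 0.9799178242683411
pad lip px [235. 224.] top 205 cols [234 205] [283 256]
[0.54706442 0.08370229 0.29203575] [-0.0524 -0.0101 -0.0668  0.0193 -0.0186 -0.0009 -0.0316] [0.47765545 0.07740896 0.384523  ]
```

```bash
python3 -m inch '[[[0,0,0],[0,0,0],0],[[0,0,0],[0,0,0],0],[[0,0,0],[0,0,0],0],[[0,0,0],[0,0,0],0]]'
python3 - <<'E'
from m import *
f,H,S,V,big=redo();save(f,"w3.png")
im=f["image"][168:268,30:310];cv2.imwrite("pics/w3c.png",cv2.resize(im,None,fx=2.8,fy=2.8,interpolation=cv2.INTER_CUBIC)[:,:,::-1])
np.savez("w3.npz",**{k:f[k] for k in("camera_matrix","R","t")})
s=readout.observe();print(s["ee_pos"],s["tcp_rot"],s["dq"].round(4))
E
```

```text
t: 2.35
ee_pos: [0.5457, 0.0883, 0.2923]
tcp_rot: [0.0, -0.027, 1.0, 0.0]
ft_force: [-0.3, 0.3, 0.2]
width: 0.002
finger_force: 0.0
[0.54577257 0.08818829 0.29229213] [ 6.11732162e-05 -2.70591112e-02  9.99633832e-01  4.94854406e-05] [ 0.0061  0.0018  0.0031 -0.0007  0.0013 -0.0009  0.0018]
```

View pics/w3c.png

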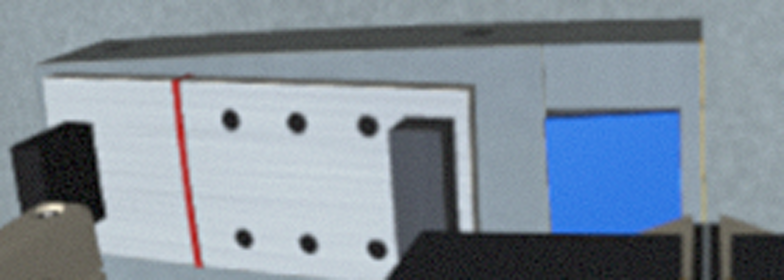

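The settled view gives, in crop pixels: riser corner (701,41), left end (40,62), end edge to (706,215), plate near edge (43,76)–(470,87), red line (177,80)–(199,266), pad lip corner (547,116).

```bash
python3 - <<'E'
from h import *
f=dict(np.load("w3.npz"))
g=lambda x,y,z:onz(f,30+(x-.9)/2.8,168+(y-.9)/2.8,z,True)
A=g(701,41,.06);B=g(40,62,.06);C=g(706,215,.06)
d=(A-B)/np.linalg.norm(A-B);print(A,B,C,"len",np.linalg.norm(A-B),"yaw",np.arctan2(-d[0],d[1]),"endyaw",np.arctan2((C-A)[1],(C-A)[0]))
y=d[:2];x=np.array([y[1],-y[0]])
edge=A[:2]+.055*x;print("edge",edge,"seam",g(544,46,.06),"lip pt",edge-.058*y,"padcorner",g(547,116,.068))
t=g(43,76,.072);n=g(470,87,.072);e=(n-t)/np.linalg.norm(n-t);py=e[:2];px=np.array([py[1],-py[0]])
l1=g(177,80,.072);l2=g(199,266,.072);print("plate",t,n,np.linalg.norm(n-t),"yaw",np.arctan2(-e[0],e[1]),"lineyaw",np.arctan2((l2-l1)[1],(l2-l1)[0]))
c=t[:2]+.1*py+.04*px;print("center",c,"handle",c-.08*py,"line",l1,l2,c-.025*py)
np.savez("m.npz",edge=edge,y=y,x=x)
E
```

```text
[0.5327365  0.08605591 0.06      ] [ 0.55095769 -0.20740571  0.06      ] [0.59963602 0.09149321 0.06      ] len 0.2940267623917766 yaw 0.062010926560271296 endyaw 0.08109729462762938
edge [0.58763079 0.08946433] seam [0.53736616 0.02876801 0.06      ] lip pt [0.59122512 0.03157581] padcorner [0.56163342 0.03157021 0.068     ]
plate [ 0.55427292 -0.195617    0.072     ] [0.55121214 0.00371856 0.072     ] 0.19935905899298742 yaw 0.015353713072896027 lineyaw 0.0021049081634459763
center [ 0.5927329  -0.09501466] handle [ 0.59396115 -0.17500523] line [ 0.5535823  -0.12114726  0.072     ] [ 0.63391736 -0.12097816  0.072     ] [ 0.59311673 -0.12001172]
```

```bash
python3 -m inch '[[[0,0,0],[-14,-15,45],0],[[0,0,0],[-14,-15,45],0],[[0,0,0],[-14,-15,46],0],[[0,0,0],[0,0,6],0],[[0,0,0],[0,0,0],0],[[0,0,0],[0,0,0],0],[[0,0,0],[0,0,0],0]]'
python3 -m inch '[[[0,0,0],[0,0,4],0],[[0,0,0],[0,0,4],0],[[0,0,0],[0,0,3],0],[[0,0,0],[0,0,2],0],[[0,0,0],[0,0,0],0],[[0,0,0],[0,0,0],0]]'
```

```text
t: 3.28
ee_pos: [0.5907, 0.0457, 0.1518]
tcp_rot: [0.001, -0.027, 1.0, 0.0]
ft_force: [-0.2, 0.9, -0.5]
width: 0.003
finger_force: 0.0
t: 4.03
ee_pos: [0.5903, 0.045, 0.1373]
tcp_rot: [0.0, -0.027, 1.0, 0.0]
ft_force: [-0.5, 0.2, -0.4]
width: 0.006
finger_force: 0.0
```

```bash
python3 -m inch '[[[0,0,0],[0,0,3],0],[[0,0,0],[0,0,3],0],[[0,0,0],[0,0,3],0],[[0,0,0],[0,0,1],0],[[0,0,0],[0,0,0],0],[[0,0,0],[0,0,0],0]]'
python3 -m inch '[[[0,0,0],[0,0,2],0],[[0,0,0],[0,0,0],0],[[0,0,0],[0,0,0],0]]'
```

```text
t: 4.78
ee_pos: [0.5903, 0.0451, 0.1272]
tcp_rot: [0.0, -0.027, 1.0, 0.0]
ft_force: [0.7, -1.0, 1.7]
width: 0.005
finger_force: 0.9
t: 5.15
ee_pos: [0.5903, 0.0451, 0.1256]
tcp_rot: [0.0, -0.027, 1.0, 0.0]
ft_force: [-1.5, -1.4, 8.3]
width: 0.003
finger_force: 4.0
```

```bash
python3 -m inch '[[[0,0,0],[0,0,2],0],[[0,0,0],[0,0,0],0],[[0,0,0],[0,0,0],0]]'
```

```text
t: 5.52
ee_pos: [0.5904, 0.0451, 0.1252]
tcp_rot: [0.001, -0.027, 1.0, 0.0]
ft_force: [-7.9, -1.6, 25.0]
width: 0.005
finger_force: 12.4
```

```bash
python3 -m inch '[[[0,0,0],[0,0,-30],0],[[0,0,0],[0,0,-60],0],[[0,0,0],[2,-54,-35],0.6],[[0,0,0],[2,-55,0],0.6],[[0,0,0],[2,-55,0],0.6],[[0,0,0],[2,-55,0],0.6],[[0,0,2.5],[0,0,0],0.6],[[0,0,0],[0,0,0],0.6],[[0,0,0],[0,0,0],0.6],[[0,0,0],[0,0,0],0.6],[[0,0,0],[0,0,0],0.6]]'
python3 - <<'E'
from m import *
f,H,S,V,big=redo();save(f,"w4.png")
np.savez("w4.npz",**{k:f[k] for k in("camera_matrix","R","t")})
s=readout.observe();print(s["dq"].round(4));
E
```

```text
t: 6.9
ee_pos: [0.594, -0.1719, 0.2472]
tcp_rot: [0.0, -0.005, 1.0, 0.0]
ft_force: [-0.7, 0.1, 0.1]
width: 0.6
finger_force: 0.0
[ 0.0034 -0.0005  0.0033 -0.0016 -0.0018 -0.002  -0.0002]
```

View pics/w4.png

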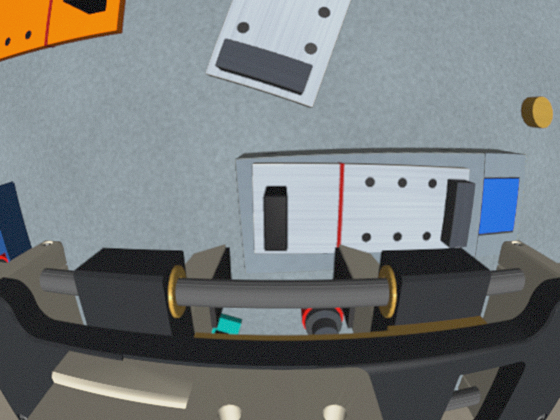

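The handle is at (276,220), red line at (341,205), plate tail corners at (253,164) and (256,252), and the pad now looks flush at (499,206). Next is the fine position for the grasp.

```bash
python3 - <<'E'
from h import *
f=dict(np.load("w4.npz"));g=lambda u,v,z:onz(f,u,v,z,True).round(4)
im=cv2.cvtColor(cv2.imread("pics/w4.png"),cv2.COLOR_BGR2RGB);H,S,V=cv2.split(cv2.cvtColor(im,cv2.COLOR_RGB2HSV))
m=np.zeros_like(V);m[170:256,256:300]=V[170:256,256:300]<75
for r in (200,210,220,230,240): 
    c=np.where(m[r])[0];print(r,c.min(),c.max(),g(c.min()-.5,r,.112),g(c.max()+.5,r,.112))
r=np.where(m[:,276])[0];print("rows",r.min(),r.max(),g(276,r.max()+.5,.112),g(276,r.min()-.5,.072))
rm=((H<8)|(H>172))&(S>110)
P=[]
for v in range(168,242,4):
    c=np.where(rm[v,325:355])[0]+325
    if len(c): P.append(onz(f,c.mean(),v,.072,True))
P=np.array(P);k=np.polyfit(P[:,0],P[:,1],1);print("line y at .594",np.polyval(k,.594),"yaw",k[0],"ends",P[0],P[-1])
# plate near and tail edges from brightness
def row_edge(u,a,b,z):
    col=cv2.GaussianBlur(V,(3,3),0)[a:b,u].astype(int);i=np.argmax(np.abs(np.diff(col)));return g(u,a+i+.5,z)
for u in (270,310,360,400,430): print("near",row_edge(u,157,176,.072),"far",row_edge(u,243,258,.072))
E
```

```text
200 264 286 [ 0.5767 -0.185   0.112 ] [ 0.5765 -0.1684  0.112 ]
210 264 286 [ 0.5842 -0.185   0.112 ] [ 0.584  -0.1683  0.112 ]
220 264 286 [ 0.5917 -0.185   0.112 ] [ 0.5915 -0.1682  0.112 ]
230 265 286 [ 0.5994 -0.1843  0.112 ] [ 0.5992 -0.1681  0.112 ]
240 265 286 [ 0.6073 -0.1844  0.112 ] [ 0.6071 -0.168   0.112 ]
rows 187 249 [ 0.6148 -0.1758  0.112 ] [ 0.5744 -0.1767  0.072 ]
line y at .594 -0.1214249206255064 yaw 0.013558339972359982 ends [ 0.55774662 -0.12204808  0.072     ] [ 0.62160525 -0.12111797  0.072     ]
near [ 0.555  -0.1818  0.072 ] far [ 0.6319 -0.1817  0.072 ]
near [ 0.5546 -0.1487  0.072 ] far [ 0.6336 -0.1461  0.072 ]
near [ 0.5543 -0.1062  0.072 ] far [ 0.6308 -0.1006  0.072 ]
near [ 0.5537 -0.07    0.072 ] far [ 0.6313 -0.0615  0.072 ]
near [ 0.5531 -0.0405  0.072 ] far [ 0.631  -0.0299  0.072 ]
```

```bash
python3 -m inch '[[[0,0,0],[0,-4,40],0.6],[[0,0,0],[0,0,40],0.6],[[0,0,0],[0,0,20],0.6],[[0,0,0],[0,0,4],0.6],[[0,0,0],[0,0,0],0.6],[[0,0,0],[0,0,0],0],[[0,0,0],[0,0,0],0],[[0,0,0],[0,0,0],0],[[0,0,0],[0,0,0],0],[[0,0,0],[0,0,0],0],[[0,0,0],[0,0,0],0]]'
python3 -c "
from h import *
s=readout.observe();print(s['ee_pos'],s['tcp_rot'],s['moment'],s['width']*92)"
```

```text
t: 8.32
ee_pos: [0.594, -0.1766, 0.1434]
tcp_rot: [0.0, -0.005, 1.0, -0.0]
ft_force: [-1.0, -0.3, 2.9]
width: 0.196
finger_force: 30.0
[ 0.59396681 -0.17661547  0.14336591] [ 8.88135777e-05 -4.85194257e-03  9.99988224e-01 -4.51439752e-05] [0.07018174 0.18530219 0.05029822] 17.996013956029163
```

```bash
python3 -m inch '[[[0,0,-1.3],[-4,5,0],0],[[0,0,-1.3],[-4,5,0],0],[[0,0,0],[-1,10,0],0],[[0,0,0],[0,12,0],0],[[0,0,0],[0,12,0],0],[[0,0,0],[0,12,0],0],[[0,0,0],[0,12,0],0],[[0,0,0],[0,0,0],0]]'
python3 -m inch '[[[0,0,0],[0,12,0],0],[[0,0,0],[0,12,0],0],[[0,0,0],[0,12,0],0],[[0,0,0],[0,12,0],0],[[0,0,0],[0,12,0],0],[[0,0,0],[0,12,0],0],[[0,0,0],[0,0,0],0],[[0,0,0],[0,0,0],0]]'
```

```text
t: 9.32
ee_pos: [0.5997, -0.1057, 0.1433]
tcp_rot: [0.0, -0.029, 1.0, 0.001]
ft_force: [-0.2, 4.8, 5.0]
width: 0.192
finger_force: 30.0
t: 10.32
ee_pos: [0.5956, -0.035, 0.1433]
tcp_rot: [0.0, -0.028, 1.0, 0.001]
ft_force: [-0.7, 2.5, 4.8]
width: 0.194
finger_force: 30.0
```

```bash
python3 -m inch '[[[0,0,0],[0,11,0],0],[[0,0,0],[0,11,0],0],[[0,0,0],[0,11,0],0],[[0,0,0],[0,11,0],0],[[0,0,0],[0,11,0],0],[[0,0,0],[0,7,0],0],[[0,0,0],[0,0,0],0],[[0,0,0],[0,0,0],0],[[0,0,0],[0,0,0],0]]'
python3 - <<'E'
from m import *
f,H,S,V,big=redo();save(f,"w5.png")
np.savez("w5.npz",**{k:f[k] for k in("camera_matrix","R","t")})
im=f["image"][150:260,180:450];cv2.imwrite("pics/w5c.png",cv2.resize(im,None,fx=2.9,fy=2.9,interpolation=cv2.INTER_CUBIC)[:,:,::-1])
s=readout.observe();print(s["ee_pos"],s["tcp_rot"],s["dq"].round(4),s["moment"])
E
```

```text
t: 11.45
ee_pos: [0.5923, 0.0254, 0.1433]
tcp_rot: [0.0, -0.027, 1.0, 0.0]
ft_force: [0.4, -0.6, 5.7]
width: 0.191
finger_force: 30.0
[0.59229115 0.02541348 0.14333742] [ 1.92707313e-04 -2.73581483e-02  9.99625671e-01  1.08897764e-04] [ 0.0006 -0.0009 -0.0014 -0.0007  0.0005 -0.0011  0.0003] [-0.38012861 -0.0959975  -0.00685343]
```

View pics/w5c.png

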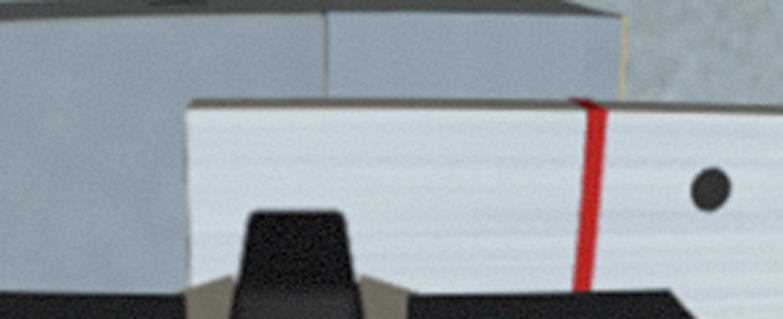

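The crop shows the riser end edge (622,16)–(621,100), the red line's foot at the plate's underside (581,99), the riser's near edge at (325,12), and the plate's near underside edge at row 99 — all readable on the same z plane.

```bash
python3 - <<'E'
from h import *
f=dict(np.load("w5.npz"))
g=lambda x,y,z:onz(f,180+(x-.95)/2.9,150+(y-.95)/2.9,z,True)
e1=g(622,17,.06);e2=g(620,99,.06);a=g(2,20,.06);b=g(323,13,.06);c=g(620,16,.06)
l=g(581,99,.06);t=g(190,100,.06);n=g(775,104,.06);l1=g(596,108,.072);l2=g(583,290,.072);T1=g(188,108,.072);T2=g(187,290,.072);N1=g(780,112,.072)
yaw=lambda d:np.arctan2(-d[0],d[1])
print("riser yaw",yaw(c-a),yaw(b-a),yaw(c-b),"end yaw",np.arctan2((e2-e1)[1],(e2-e1)[0]))
print("plate yaw",yaw(n-t),yaw(N1-T1),"line",np.arctan2((l2-l1)[1],(l2-l1)[0]),"tail",np.arctan2((T2-T1)[1],(T2-T1)[0]))
d=(c-a)[:2];d/=np.linalg.norm(d);x=np.array([d[1],-d[0]])
print("gap to line",(e2-l)[:2]@d,"side gaps",(t-a)[:2]@x,(l-a)[:2]@x,(n-a)[:2]@x,"corner",c,"line",l, "top line-tail",(l1-T1)@np.r_[d,0])
print("edge ctr",c[:2]+.055*x)
E
```

```text
riser yaw 0.06293612131901924 0.05921917782443047 0.06690294351277169 end yaw 0.09252022140445927
plate yaw 0.05971494766848805 0.05872504385373514 line 0.07084800316091792 tail 0.01694407937051908
gap to line 0.008186699568733495 side gaps 0.016478703702680227 0.016483709334502446 0.01686315450221546 corner [0.53322943 0.08515443 0.06      ] line [0.55013834 0.07892617 0.06      ] top line-tail 0.0739577584565073
edge ctr [0.58812054 0.08861363]
```

```bash
python3 -m inch '[[[0,0,-0.2],[1,4,0],0],[[0,0,0],[0,4,0],0],[[0,0,0],[0,0,0.5],0],[[0,0,0],[0,0,0.5],0],[[0,0,0],[0,0,0],0],[[0,0,0],[0,0,0],0],[[0,0,0],[0,0,0],0]]'
python3 - <<'E'
from m import *
f,H,S,V,big=redo();save(f,"w6.png")
np.savez("w6.npz",**{k:f[k] for k in("camera_matrix","R","t")})
im=f["image"][140:250,180:450];cv2.imwrite("pics/w6c.png",cv2.resize(im,None,fx=2.9,fy=2.9,interpolation=cv2.INTER_CUBIC)[:,:,::-1])
s=readout.observe();print(s["ee_pos"],s["tcp_rot"],s["moment"])
E
```

```text
t: 12.38
ee_pos: [0.591, 0.0322, 0.1433]
tcp_rot: [0.0, -0.029, 1.0, -0.0]
ft_force: [-2.8, -4.2, 15.0]
width: 0.194
finger_force: 30.0
[0.59096468 0.03220401 0.14332274] [ 4.63412251e-04 -2.85366935e-02  9.99592592e-01 -3.02869447e-04] [-0.93281163  0.72591797 -0.00924748]
```

View pics/w6c.png

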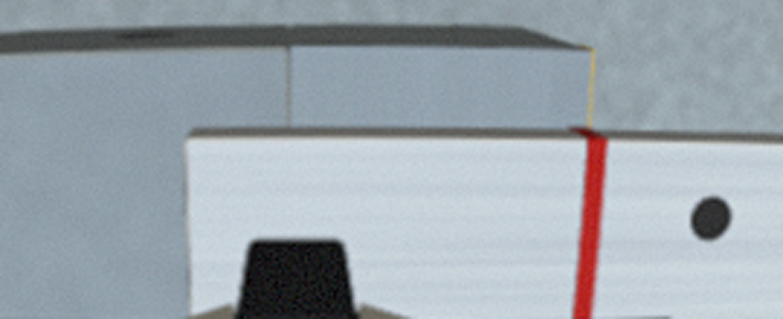

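The crop shows the edge (592,48)–(589,127) and the red line's foot at (581,128), so the plate is just short of the edge.

```bash
python3 - <<'E'
from h import *
f=dict(np.load("w6.npz"))
g=lambda x,y,z:onz(f,180+(x-.95)/2.9,140+(y-.95)/2.9,z,True)
e1=g(591,48,.06);e2=g(588.5,127,.06);a=g(2,52,.06);b=g(289,45,.06)
l=g(581,128,.06);t=g(190,130,.06);n=g(775,134,.06)
yaw=lambda d:np.arctan2(-d[0],d[1])
d=(e1-a)[:2];d/=np.linalg.norm(d);x=np.array([d[1],-d[0]])
print("yaw",yaw(e1-a),yaw(n-t),"gap",(e2-l)[:2]@d,(e1-l)[:2]@d,"side",[(p-a)[:2]@x for p in(t,l,n)],"edge ctr",e1[:2]+.055*x)
E
```

```text
yaw 0.06389692382488459 0.062184141214707424 gap 0.001544212940145174 0.0012714887900414104 side [np.float64(0.016030172047218294), np.float64(0.015716658049014065), np.float64(0.01623450507399895)] edge ctr [0.58783816 0.08930984]
```

```bash
python3 -m inch '[[[0,0,0],[0.6,1.5,0],0],[[0,0,0],[0,0,0],0],[[0,0,0],[0,0,0],0],[[0,0,0],[0,0,0],0]]'
python3 - <<'E'
from m import *
f,H,S,V,big=redo()
np.savez("w7.npz",**{k:f[k] for k in("camera_matrix","R","t")})
im=f["image"][140:250,180:450];cv2.imwrite("pics/w7c.png",cv2.resize(im,None,fx=2.9,fy=2.9,interpolation=cv2.INTER_CUBIC)[:,:,::-1])
s=readout.observe();print(s["ee_pos"],s["tcp_rot"],s["moment"])
E
```

```text
t: 12.92
ee_pos: [0.5909, 0.0324, 0.1434]
tcp_rot: [0.001, -0.028, 1.0, -0.001]
ft_force: [0.1, -8.5, 14.9]
width: 0.196
finger_force: 30.0
[0.59085288 0.03235748 0.14333741] [ 0.00100026 -0.02805158  0.99960546 -0.00101909] [-1.61825347  0.27820072  0.05637962]
```

View pics/w7c.png

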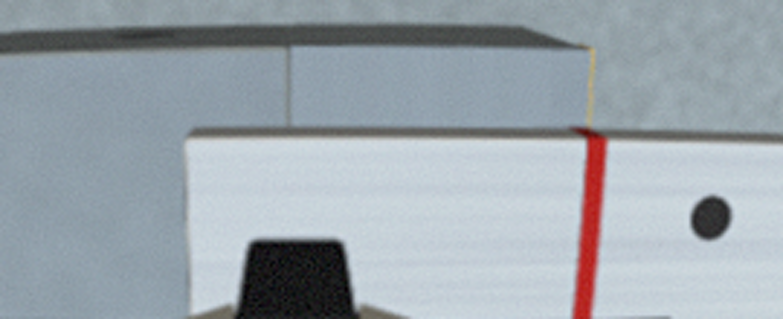

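The plate is stuck at essentially the same position under the downward press (foot (581,128), edge (591,48)). I'll ease the press and let it creep on.

```bash
python3 -m inch '[[[0,0,0],[0,0,-0.7],0],[[0,0,0],[0,0,0],0],[[0,0,0],[0,0,0],0]]'; python3 -c "
from h import *
s=readout.observe();print(s['ee_pos'],s['tcp_rot'],s['moment'])"
```

```text
t: 13.35
ee_pos: [0.5906, 0.0331, 0.1434]
tcp_rot: [0.001, -0.028, 1.0, -0.001]
ft_force: [0.5, -5.9, 7.7]
width: 0.195
finger_force: 30.0
[0.59056954 0.03311874 0.14341774] [ 6.22856260e-04 -2.83200519e-02  9.99598475e-01 -6.89507878e-04] [-1.31551229 -0.09410929 -0.05994014]
```

```bash
python3 -m inch '[[[0,0,0],[0,0.6,0],0],[[0,0,0],[0,0,0],0],[[0,0,0],[0,0,0],0],[[0,0,0],[0,0,0],0]]'; python3 - <<'E'
from m import *
f,H,S,V,big=redo();save(f,"w8.png")
s=readout.observe();print(s['ee_pos'],s['tcp_rot'],s['moment'])
d=np.array([-.0625,.998])
def cols(m,v): c=np.where(m[v,360:410])[0]+360; return (c.min(),c.max()) if len(c) else None
R=((H<8)|(H>172))&(S>110);Y=(H>12)&(H<32)&(S>60)
for v in range(154,190,2): print(v,"R",cols(R,v),"Y",cols(Y,v))
print(V[160:192,300])
E
```

```text
t: 13.85
ee_pos: [0.5906, 0.0334, 0.1435]
tcp_rot: [0.001, -0.028, 1.0, -0.001]
ft_force: [0.8, -7.6, 7.5]
width: 0.195
finger_force: 30.0
[0.59057426 0.03339567 0.14343625] [ 6.52230638e-04 -2.82398532e-02  9.99600584e-01 -8.70033822e-04] [-1.50261383 -0.0713096   0.02476333]
154 R None Y None
156 R None Y None
158 R None Y (np.int64(382), np.int64(382))
160 R None Y (np.int64(382), np.int64(382))
162 R None Y (np.int64(382), np.int64(382))
164 R None Y None
166 R None Y None
168 R None Y None
170 R None Y None
172 R None Y None
174 R None Y None
176 R None Y None
178 R None Y None
180 R None Y (np.int64(381), np.int64(381))
182 R None Y (np.int64(381), np.int64(381))
184 R None Y None
186 R (np.int64(381), np.int64(385)) Y None
188 R (np.int64(383), np.int64(388)) Y None
[167 172 173 171 172 172 173 174 174 172 172 171 170 171 172 174 174 174
 169 170 173 175 172 144 108  96 110 162 205 219 221 220]
```

```bash
python3 -m inch '[[[0,0,0],[0,-0.6,0.2],0],[[0,0,0],[0,0,0],0],[[0,0,0],[0,0,0],0],[[0,0,0],[0,0,0],0]]'; python3 -c "
from h import *
s=readout.observe();print(s['ee_pos'],s['tcp_rot'],s['moment'])"
```

```text
t: 14.4
ee_pos: [0.5906, 0.0333, 0.1434]
tcp_rot: [0.001, -0.028, 1.0, -0.001]
ft_force: [0.6, -6.3, 9.4]
width: 0.194
finger_force: 30.0
[0.59058767 0.03328566 0.14338038] [ 6.82376198e-04 -2.83802496e-02  9.99596804e-01 -5.70726985e-04] [-1.20241876  0.08439109 -0.02986963]
```

```bash
python3 -c "
from h import *
print(close_job())"
```

```text
the job is handed in; nothing more can be done
None
```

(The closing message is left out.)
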